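# Make up the soldering kit and the greasing kit

### The job

Make up the two kits on their wooden boards. The soldering kit, on the rectangular board, gets the solder reel in the round well, the small black-lidded jar in the square bay and the tweezers lying in the long groove; the greasing kit, on the T-shaped board, gets the larger red-lidded jar in the square bay and the brush lying in the long groove. Set everything flat on the floor of its place and let go, never tip the jars over, and leave the side cutters where they are.

Things in the scene. Friction and masses are not known exactly. Their poses are not given: they have to be found in the camera images.
- solder_board: Soldering kit: rectangular pale wooden board with brown rails, fixed. Origin: centre of the underside of its 126 (x) x 176 (y) mm. Floor at z=4, rail tops z=10 mm. Groove on the -x side (robot side): centre (-39,0), 40 (x) x 168 (y) mm inside; its side rails are cut down to z=6.5 for |y|<33, for fingertips. Round well, inner diameter 72, centre (22,44). Square bay 74 x 72 inside, centre (22,-44).
- grease_board: Greasing kit: T-shaped pale wooden board with brown rails, fixed. Origin: centre of the underside of the T's 126 (x) x 176 (y) mm outline. Floor at z=4, rail tops z=10 mm. Groove on the -x side (robot side): centre (-39,0), 40 (x) x 168 (y) mm inside; its side rails are cut down to z=6.5 for |y|<33, for fingertips. Square bay 74 x 74 inside at the T's stem, centre (22,0).
- solder_reel: Reel of solder wire lying flat, black flanges with silver wire between, 52 mm diameter, 28 mm high; from above a black disc with a hub hole in the middle; origin at the centre of its underside.
- flux_jar: Small jar with black lid and amber body, 45 mm diameter, 42 mm high, upright; origin at the centre of its underside.
- grease_jar: Larger jar with red lid and white body, 55 mm diameter, 50 mm high, upright; origin at the centre of its underside.
- tweezers: Plain steel tweezers lying on edge, so that both legs show side by side from above, 122 mm long (along its x), up to 15 mm over the legs (y), 10 mm high, rigid; origin at the middle, at the underside. Grip across both legs at the middle.
- chip_brush: Small brush with wooden handle, lying flat, 150 mm long (its x), 10 mm high; handle 12 mm wide from x=-75 to +35, then ferrule and bristles up to 20 mm wide to x=+75; origin at the middle of the length, at the underside. Grip across the handle near the origin.
- side_cutters: Bystander: red-handled side cutters lying flat, 138 x 55 x 12 mm; origin at the middle, at the underside. Not to be moved.
Things that resemble listed ones, but are neither listed nor needed, are in the scene too. What is shaped like the grease_jar but green or purple is not meant.

How it is judged:
By the outcome, as a careful person would: the job done as asked, in the order asked, and still so for the second after the job is handed in, with the robot touching nothing.
It also fails if it takes over 114 s, if anything falls off the work surface, if the arm or the gripper's body presses on something with over 40 N, if the wrist force passes 120 N, or if a joint passes its speed limit or range.

### The arm

A 6-joint arm with a two-finger parallel gripper is mounted at the origin on a cart in front of the work surface, level with it; the furniture and walls round the work are solid. World frame = base frame: x ahead of the robot, y to its left, z up, the work surface at z = 0. Lengths are in m, angles in degrees, forces in N, time in s.
With the tool pointing down it reaches from about 0.275 to 0.725 m from the base axis. Payload 15.9 kg.
Tool frame: the origin (TCP) lies at the very end of the fingers, on their centre line; the grasp point (between the pads) lies 19 mm behind it; z points along the fingers, y is the line along which they close (so a half turn about z gives the same grasp; the last joint's range is limited). The gripper opens to 85 mm and grips with 20 to 120 N. Pads are 22 mm wide; open, the fingers measure 114 mm over their backs; the gripper's body (76 mm by 85 mm) begins 54 mm behind the grasp point. The pads swing forward as they close: fully open they stand 13 mm farther back than shut.
Start: joints at [71.104, 12.198, -1.971, 75.831, 0, 90], TCP at [0.162, 0.473, 0.231] pointing down, gripper open.
Joint ranges: [-170.91, 170.91], [-42.67, 98.43], [-65.05, 77.54], [-120.47, 116.71], [-90, 82.35], [-180, 180]. Speed limits (degrees/s): [108.29, 108.29, 136.94, 147.25, 180, 180].

### API

Orientations are given as a 3x3 rotation matrix whose columns are the frame's x, y, z axes.
In Python, from workcell import bot gives the robot as it stands.
- The arm moves only by the tool play_rows, never from a script. Its argument "series" is a list of rows, each a list of 3 entries, a list of its own where there are three numbers: the turn, a rotation vector about the tool's x, y, z in degrees, then the shift along the tool's x, y, z in cm, then the closure, from 0 (fully open) to 1 (shut). A call has 1 to 8 rows; each row is the pose to reach, as a shift and turn from the pose commanded when the call began, along the tool's axes at that moment; what a row does not reach only later rows make up. A row lasts 1/10 s, in which the tool goes at most 50 mm and 8.59 degrees, less where a joint would pass 70% of its speed; a pose out of reach is approached as far as the arm can. A call with a gripper value outside its range is refused whole. The fingers move at their own pace and stop on an object; the grip force is fixed at half the most. Time passes only in rows, so rows that repeat a pose let the fingers close. It gives the time, the measured TCP pose, the force, the opening and the grip force at its end, in the units of the state.
- bot.state(): the state, without advancing time (a new reading comes with each control period).
- bot.capture(name): name is "scene" or "top" or "wrist"; returns the picture (400x640x3 uint8, blue, green, red); there is no depth.
- bot.camera_model(name): a dict with "fx", "fy", "cx", "cy" (pixels), "world_from_camera" (4x4, takes a point from camera to world coordinates). Camera axes: x right, y down, z forward; pixel columns grow to the right and rows downward; lengths in m; the calibration is good to about 2 mm. A picture is of the moment at which its call begins: read the wrist's pose just before it. camera_model takes no time and is no camera call; for the wrist camera it gives the pose at the moment of the call.
- bot.finish_job(): hands the job in; it is judged then, once.
The state is a dict: "time_s": time; "q": joint angles; "qd": joint speeds; "tau": joint torques, N m; "tcp_pos": TCP position; "tcp_rot": TCP orientation; "wrist_force": force on the tool from outside, world axes, zero at the start; "torque": the same for the moment, N m; "gripper_width": finger opening in m; "grip_force": force on a finger pad.
Only numpy, scipy, OpenCV 4.12 (cv2) and the standard library are available. Lean on these libraries where they do the work, as an engineer would, in place of code of your own. Each camera call takes 0.05 s, during which the arm holds its last target. There are 200 camera calls.

## Working session

There is one attempt and no reset: what is moved stays moved. The work goes in short steps, Python scripts to look and compute and a tool call to move; the robot and the scene stay as the last step left them, time stands still between calls to the robot, and variables do not carry over. Pictures are saved under pics/ and viewed, at most 14 in all, crops included, and the job is handed in when it is done.

Besides the shell and the picture viewer there is one more tool, called after ">>>" as name(argument=value, ...) on one line, values as JSON. play_rows: Moves the arm, as the interface text tells. Its arguments: {"type":"object","properties":{"series":{"type":"array"}},"required":["series"]}

```bash
mkdir -p pics; ls; python3 - <<'E'
from workcell import bot
import cv2
s=bot.state(); print({k:s[k] for k in('time_s','tcp_pos','tcp_rot','gripper_width')})
for n in('top','scene'):
    cv2.imwrite(f'pics/{n}0.png',bot.capture(n)); m=bot.camera_model(n); print(n,m)
print(bot.camera_model('wrist'))
E
```

```text
pics
{'time_s': 0.0, 'tcp_pos': array([0.1618139 , 0.47272306, 0.23083184]), 'tcp_rot': array([[-9.46121456e-01,  3.23811760e-01, -3.66497084e-04],
       [ 3.23811968e-01,  9.46120863e-01, -1.05911554e-03],
       [ 3.79647144e-06, -1.12072808e-03, -9.99999372e-01]]), 'gripper_width': 0.08560882233904908}
top {'fx': 434.8069097532238, 'fy': 434.8069097532238, 'cx': 317.78799166096076, 'cy': 197.77191108406493, 'world_from_camera': array([[ 0.00797011, -0.99809329,  0.06120674,  0.4499512 ],
       [-0.99995876, -0.00822162, -0.00385853,  0.277033  ],
       [ 0.00435439, -0.06117347, -0.99811765,  1.40113735],
       [ 0.        ,  0.        ,  0.        ,  1.        ]])}
scene {'fx': 479.3829330255961, 'fy': 479.3829330255961, 'cx': 320.9706756084735, 'cy': 194.02543865574876, 'world_from_camera': array([[ 0.84219583, -0.34197536,  0.41684414, -0.09683775],
       [-0.53913455, -0.54321835,  0.64362083, -0.76707476],
       [ 0.00633492, -0.76678985, -0.64186696,  1.0719772 ],
       [ 0.        ,  0.        ,  0.        ,  1.        ]])}
{'fx': 277.92316853338787, 'fy': 277.92316853338787, 'cx': 316.6371099998806, 'cy': 200.97783844951925, 'world_from_camera': array([[ 3.23474427e-01,  8.97219539e-01,  3.00601720e-01,
         8.41541971e-02],
       [ 9.46236806e-01, -3.06868628e-01, -1.02311057e-01,
         4.98568903e-01],
       [ 4.49758345e-04,  3.17535422e-01, -9.48246304e-01,
         3.74064049e-01],
       [ 0.00000000e+00,  0.00000000e+00,  0.00000000e+00,
         1.00000000e+00]])}
```

View pics/top0.png

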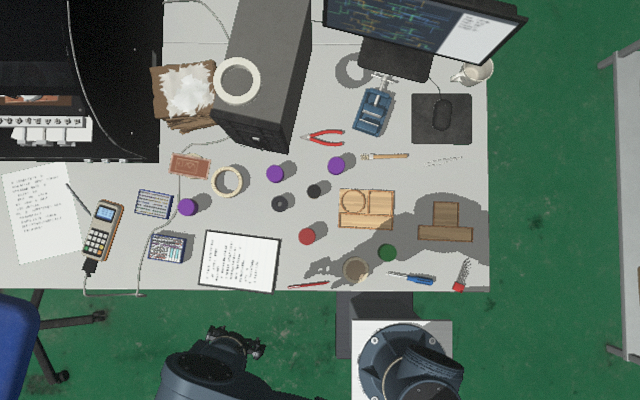

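View pics/scene0.png

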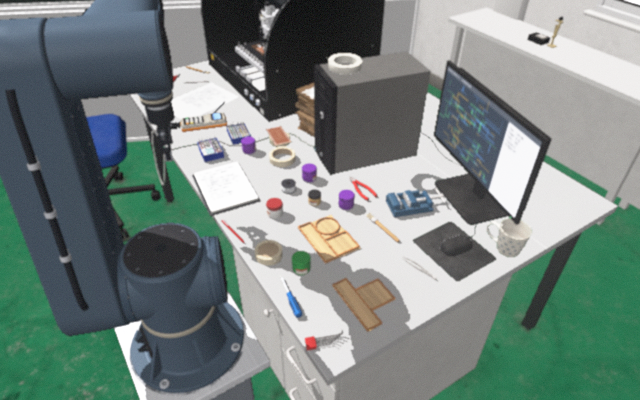

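The overhead view shows these candidates:
- Reel: black disc at (280,203).
- Flux jar: small black disc at (315,190). Either of these two could be taken for the other.
- Grease jar: red at (307,237). Lookalikes are purple at (276,173), (336,165) and (187,207), and green at (387,253).
- Brush: (385,156). The screwdriver (415,278) and the red-tipped thing (462,275) are not it.
- Tweezers: (445,160).
- Side cutters: (323,137).

The solder board is at (367,208) and the T board at (445,222). I'll check these in one close crop.

```bash
cat > h.py <<'E'
import numpy as np, cv2
from workcell import bot
def ray(n,u,v,z,m=None):
    m=m or bot.camera_model(n); T=m['world_from_camera']
    d=T[:3,:3]@np.array([(u-m['cx'])/m['fx'],(v-m['cy'])/m['fy'],1.])
    return T[:3,3]+d*(z-T[2,3])/d[2]
def proj(n,p,m=None):
    m=m or bot.camera_model(n); T=m['world_from_camera']
    c=T[:3,:3].T@(np.asarray(p)-T[:3,3]); return np.array([m['fx']*c[0]/c[2]+m['cx'],m['fy']*c[1]/c[2]+m['cy']])
E
python3 - <<'E'
from h import *
im=cv2.imread('pics/top0.png')
c=cv2.resize(im[120:270,258:488],None,fx=3.45,fy=3.45,interpolation=cv2.INTER_CUBIC); cv2.imwrite('pics/crop0.png',c)
for k,u,v,z in[('reel',280,203,.028),('flux',315,190,.042),('red',307,237,.05),('brush',385,156,.01),('tw',445,160,.01),('sb',367,208,.01),('gb',445,222,.01),('cut',323,137,0.01)]: print(k,ray('top',u,v,z).round(3))
E
```

```text
reel [0.517 0.391 0.028]
flux [0.558 0.281 0.042]
red [0.411 0.304 0.05 ]
brush [0.672 0.056 0.01 ]
tw [ 0.661 -0.138  0.01 ]
sb [0.504 0.114 0.01 ]
gb [ 0.461 -0.136  0.01 ]
cut [0.732 0.256 0.01 ]
```

View pics/crop0.png

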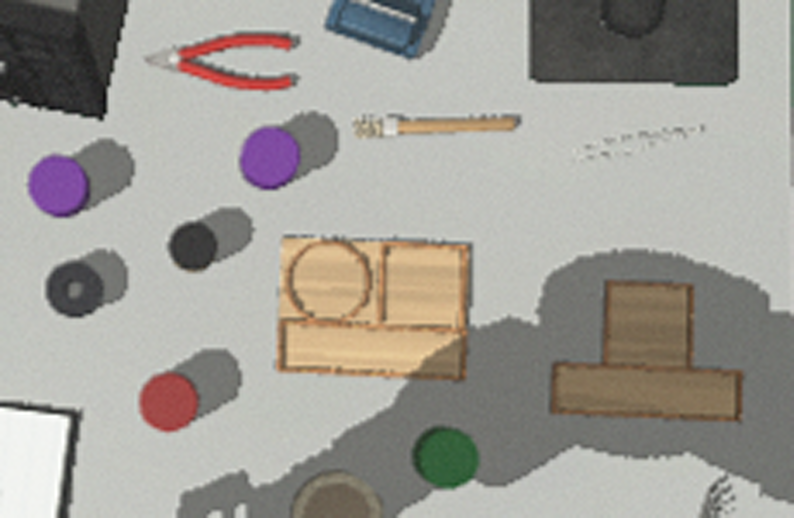

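The crop confirms the choices:
- Reel with its hub hole at crop (75,288).
- Smaller black flux lid at (194,246).
- Red grease lid at (169,401).
- Brush at (440,125), with bristles to the left.
- Tweezers at (640,142).

Both boards are turned about -2°. First I'll swing over the reel with the tool's y axis along world x.

>>> play_rows(series=[[[0,0,71],[-36.2,3.7,0],0],[[0,0,71],[-36.2,3.7,0],0],[[0,0,71],[-36.2,3.7,0],0],[[0,0,71],[-36.2,3.7,0],0],[[0,0,71],[-36.2,3.7,0],0],[[0,0,71],[-36.2,3.7,0],0],[[0,0,71],[-36.2,3.7,0],0],[[0,0,71],[-36.2,3.7,0],0]])

```text
time_s: 0.9
tcp_pos: [0.5201, 0.3886, 0.2298]
tcp_rot: [[-0.031, 1.0, -0.001], [1.0, 0.031, -0.001], [-0.001, -0.001, -1.0]]
wrist_force: [0.2, 1.4, -1.1]
gripper_width: 0.0855
grip_force: 0.0
```

```bash
cat >> h.py <<'E'
def look(f):
    s=bot.state(); m=bot.camera_model('wrist'); cv2.imwrite(f'pics/{f}.png',bot.capture('wrist'))
    np.save(f'pics/{f}.npy',m); R=s['tcp_rot']
    print('t',round(s['time_s'],2),'tcp',s['tcp_pos'].round(4),'yaw(y-axis)',np.degrees(np.arctan2(R[1,1],R[0,1])).round(2),'tilt',R[:2,2].round(4),'w',round(s['gripper_width'],4),'F',s['wrist_force'].round(1))
def go(p,yaw=None):
    "shift in tool axes, cm, and turn about tool z to reach p with the tool-y azimuth yaw"
    s=bot.state(); R=s['tcp_rot']; d=R.T@(np.asarray(p)-s['tcp_pos'])*100
    t=0 if yaw is None else np.degrees(np.arctan2(R[1,1],R[0,1]))-yaw
    print('turn',round(t,1),'shift',d.round(2))
def blob(f,lo,hi,z,near=None):
    im=cv2.imread(f'pics/{f}.png'); m=np.load(f'pics/{f}.npy',allow_pickle=True).item()
    k=cv2.inRange(cv2.cvtColor(im,cv2.COLOR_BGR2HSV),lo,hi)
    n,_,st,ce=cv2.connectedComponentsWithStats(k)
    for i in range(1,n):
        if st[i,4]>150: print(st[i],ce[i].round(1),ray('',*ce[i],z,m).round(4))
E
python3 - <<'E'
from h import *
look('w1'); go([.517,.391,.231],0)
E
```

```text
t 0.9 tcp [0.5201 0.3886 0.2298] yaw(y-axis) 1.8 tilt [-0.0006 -0.0014] w 0.0855 F [ 0.2  1.4 -1.1]
turn 1.2 shift [ 0.24 -0.31 -0.14]
```

View pics/w1.png

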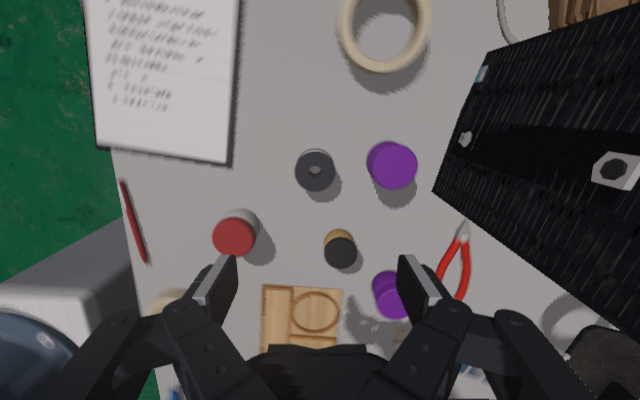

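The wrist view shows the reel top at (315,170), the red lid at (234,236), the black lid at (341,248), a purple jar at (392,165), and the well ring at about (317,312). I'll convert these to positions.

```bash
python3 - <<'E'
from h import *
m=np.load('pics/w1.npy',allow_pickle=True).item()
for k,u,v,z in[('reel',315,170,.028),('flux',341,249,.042),('red',234,236,.05),('purp',393,165,.05),('well',316,311,.01)]: print(k,ray('',u,v,z,m).round(4))
p=ray('',315,170,.028,m); go([p[0],p[1],.10],0)
E
```

```text
reel [0.5175 0.3954 0.028 ]
flux [0.5553 0.2925 0.042 ]
red [0.4165 0.3111 0.05  ]
purp [0.6088 0.409  0.05  ]
well [0.5259 0.1642 0.01  ]
turn 1.2 shift [ 0.69 -0.24 12.96]
```

>>> play_rows(series=[[[0,0,1.2],[0.7,-0.2,5],0.2],[[0,0,1.2],[0.7,-0.2,10],0.2],[[0,0,1.2],[0.7,-0.2,11],0.2],[[0,0,1.2],[0.7,-0.2,11],0.2],[[0,0,1.2],[0.7,-0.2,11],0.2]])

```text
time_s: 1.45
tcp_pos: [0.5148, 0.3985, 0.1238]
tcp_rot: [[-0.021, 1.0, 0.002], [1.0, 0.021, 0.002], [0.002, 0.002, -1.0]]
wrist_force: [-0.5, 0.4, 1.5]
gripper_width: 0.0681
grip_force: 0.0
```

```bash
python3 - <<'E'
from h import *
look('w2'); blob('w2',(0,0,0),(180,90,85),.028)
p=[.5175,.3955,.028]; m=np.load('pics/w2.npy',allow_pickle=True).item(); print(proj('',p,m))
E
```

```text
t 1.45 tcp [0.5148 0.3985 0.1238] yaw(y-axis) 1.18 tilt [0.0021 0.0016] w 0.0681 F [-0.5  0.4  1.5]
[  21    0  190  203 3014] [178.  120.6] [0.3987 0.4675 0.028 ]
[  477     0   163   400 30659] [580.7 186.9] [0.7506 0.4178 0.028 ]
[348  15  81  57 601] [376.8  53.9] [0.5586 0.5203 0.028 ]
[434  25  42  61 626] [457.3  56.3] [0.6211 0.52   0.028 ]
[ 290  174   58   61 2460] [318.6 206.7] [0.5166 0.3944 0.028 ]
[ 63 223  42  98 171] [ 85.2 272.3] [0.2877 0.3211 0.028 ]
[    0   249   588   151 47970] [271.9 345.9] [0.4693 0.2317 0.028 ]
[319.60934777 205.55366101]
```

View pics/w2.png

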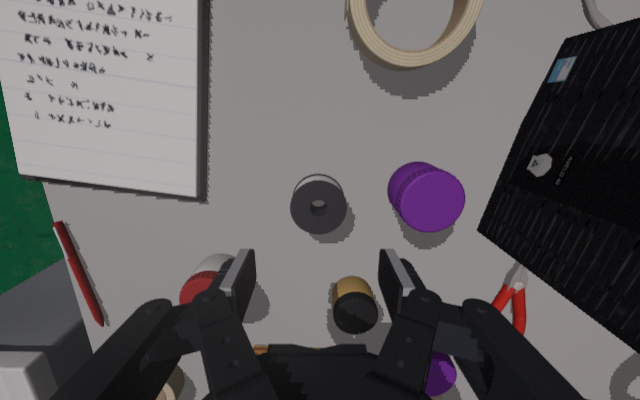

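The reel's hub is at (318,207), which matches within 1 mm. I'll descend now.

```bash
python3 - <<'E'
from h import *
m=np.load('pics/w2.npy',allow_pickle=True).item(); print('flux',ray('',355,312,.042,m)); go([.517,.395,.008],0)
E
```

```text
flux [0.55472771 0.29015973 0.042     ]
turn 1.2 shift [-0.4   0.14 11.62]
```

>>> play_rows(series=[[[0,0,0],[-0.4,0.1,4],0.2],[[0,0,0],[-0.4,0.1,7],0.2],[[0,0,0],[-0.4,0.1,7],0.2],[[0,0,0],[-0.4,0.1,7],0.2]])

```text
time_s: 1.9
tcp_pos: [0.516, 0.3944, 0.0535]
tcp_rot: [[-0.02, 1.0, 0.002], [1.0, 0.02, 0.001], [0.001, 0.002, -1.0]]
wrist_force: [-0.3, 0.4, 0.1]
gripper_width: 0.0683
grip_force: 0.0
```

```bash
python3 - <<'E'
from h import *
print(bot.state()['tcp_pos']);go([.517,.395,.008],0)
E
```

```text
[0.51596904 0.39442289 0.05352256]
turn 1.2 shift [0.05 0.1  4.55]
```

>>> play_rows(series=[[[0,0,0],[0,0.1,2.5],0.2],[[0,0,0],[0,0.1,4.5],0.2],[[0,0,0],[0,0.1,4.5],0.2],[[0,0,0],[0,0.1,4.5],0.7],[[0,0,0],[0,0.1,4.5],0.7],[[0,0,0],[0,0.1,4.5],0.7],[[0,0,0],[0,0.1,4.5],0.7],[[0,0,0],[0,0.1,4.5],0.7]])

```text
time_s: 2.7
tcp_pos: [0.5175, 0.3948, 0.0093]
tcp_rot: [[-0.02, 1.0, 0.003], [1.0, 0.02, 0.002], [0.002, 0.003, -1.0]]
wrist_force: [-1.8, -1.0, 6.2]
gripper_width: 0.0499
grip_force: 62.8
```

>>> play_rows(series=[[[0,0,0],[0,0.1,0],0.7],[[0,0,0],[0,0.1,-4.5],0.7],[[0,0,3.2],[-3,0.1,-9],0.7],[[0,0,3.2],[-7,0.2,-12],0.7],[[0,0,3.2],[-11,0.3,-15],0.7],[[0,0,3.2],[-13,0.4,-15],0.7],[[0,0,3.2],[-13,0.4,-15],0.7]])

```text
time_s: 3.4
tcp_pos: [0.5243, 0.2618, 0.1602]
tcp_rot: [[0.039, 0.999, 0.005], [0.999, -0.039, 0.002], [0.002, 0.005, -1.0]]
wrist_force: [-0.1, 0.9, -1.8]
gripper_width: 0.0501
grip_force: 63.3
```

```bash
python3 - <<'E'
from h import *
look('w3')
E
```

```text
t 3.4 tcp [0.5243 0.2618 0.1602] yaw(y-axis) -2.21 tilt [0.0047 0.0017] w 0.0501 F [-0.1  0.9 -1.8]
```

View pics/w3.png

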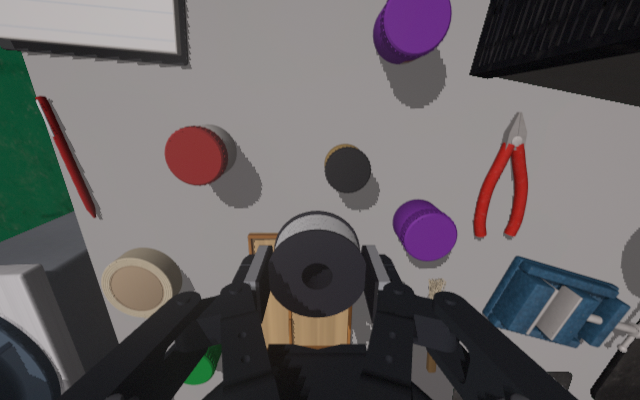

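The reel is held level and hides the well. The flux lid is at (347,169) and the red lid at (196,155). I'll fit both board poses from their corners in the overhead crop.

```bash
python3 - <<'E'
from h import *
m=np.load('pics/w3.npy',allow_pickle=True).item()
print('flux',ray('',347,169,.042,m).round(4),'red',ray('',196,155,.05,m).round(4))
def fit(name,pix,loc,z=.01):
    W=np.array([ray('top',(u+.5)/3.45-.5+258,(v+.5)/3.45-.5+120,z)[:2] for u,v in pix]); L=np.array(loc)/1000
    wc,lc=W.mean(0),L.mean(0); H=(L-lc).T@(W-wc); U,S,V=np.linalg.svd(H); R=V.T@np.diag([1,np.linalg.det(V.T@U.T)])@U.T
    t=wc-R@lc; print(name,t.round(4),'yaw',np.degrees(np.arctan2(R[1,0],R[0,0])).round(2),'res mm',(1000*(L@R.T+t-W)).round(1).tolist()); return R,t
R,t=fit('sb',[(282,236),(471,243),(464,380),(277,370)],[(63,88),(63,-88),(-63,-88),(-63,88)])
for k,c in(('well',(22,44)),('bay',(22,-44)),('groove',(-39,0))): print(k,(R@np.array(c)/1000+t).round(4))
print('well seen',ray('top',330/3.45+258,280/3.45+120,.01).round(4))
R,t=fit('gb',[(552,362),(742,371),(738,420),(549,410),(605,281),(693,285)],[(-16,88),(-16,-88),(-63,-88),(-63,88),(63,41),(63,-41)])
for k,c in(('bay',(22,0)),('groove',(-39,0))): print(k,(R@np.array(c)/1000+t).round(4))
E
```

```text
flux [0.5545 0.2868 0.042 ] red [0.4165 0.3068 0.05  ]
sb [0.5016 0.1173] yaw -2.24 res mm [[0.9, 0.2], [-0.9, 0.3], [0.5, -1.6], [-0.5, 1.1]]
well [0.5253 0.1604]
bay [0.5219 0.0725]
groove [0.4627 0.1188]
well seen [0.5253 0.1566 0.01  ]
gb [ 0.4648 -0.1362] yaw -2.53 res mm [[0.7, 0.6], [-0.2, 1.0], [-1.9, -1.2], [-2.0, -0.3], [2.0, -0.0], [1.4, -0.0]]
bay [ 0.4868 -0.1372]
groove [ 0.4259 -0.1345]
```

```bash
python3 - <<'E'
from h import *
go([.5255,.161,.06],-2.2);go([.5255,.161,.0135],-2.2)
E
```

```text
turn 0.0 shift [-10.22   0.52   9.89]
turn 0.0 shift [-10.23   0.51  14.54]
```

>>> play_rows(series=[[[0,0,0],[-5,0.2,0],0.7],[[0,0,0],[-10.2,0.5,2],0.7],[[0,0,0],[-10.2,0.5,6.5],0.7],[[0,0,0],[-10.2,0.5,10],0.7],[[0,0,0],[-10.2,0.5,12],0.7],[[0,0,0],[-10.2,0.5,12],0.7],[[0,0,0],[-10.2,0.5,12],0.7]])

```text
time_s: 4.15
tcp_pos: [0.5246, 0.1625, 0.0373]
tcp_rot: [[0.035, 0.999, 0.001], [0.999, -0.035, 0.0], [0.0, 0.001, -1.0]]
wrist_force: [-0.4, -0.4, -1.0]
gripper_width: 0.0496
grip_force: 63.3
```

```bash
python3 - <<'E'
from h import *
look('w4');go([.5255,.161,.0135],-2.2)
E
```

```text
t 4.15 tcp [0.5246 0.1625 0.0373] yaw(y-axis) -2.01 tilt [0.0006 0.0003] w 0.0496 F [-0.4 -0.4 -1. ]
turn 0.2 shift [-0.17  0.04  2.44]
```

View pics/w4.png

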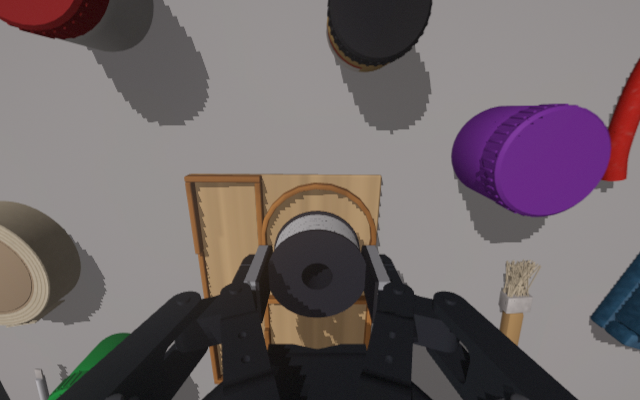

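The board's +y corners are at (188,177) and (381,176). The ring's left and right extremes are at (262,235) and (376,235) and its top is at (319,185). I'll check the well position from those.

```bash
python3 - <<'E'
from h import *
m=np.load('pics/w4.npy',allow_pickle=True).item()
for u,v in[(188,177),(381,176),(262,235),(376,235),(319,185)]: print(u,v,ray('',u,v,.01,m)[:2].round(4))
E
```

```text
188 177 [0.4449 0.2053]
381 176 [0.566  0.2017]
262 235 [0.4874 0.1637]
376 235 [0.5642 0.161 ]
319 185 [0.5269 0.1972]
```

The well is at about (0.526, 0.160), well inside the 10 mm play. I'll lower and release.

>>> play_rows(series=[[[0,0,0],[-0.2,0.1,1.2],0.7],[[0,0,0],[-0.2,0.1,2.1],0.7],[[0,0,0],[-0.2,0.1,2.4],0.7],[[0,0,0],[-0.2,0.1,2.4],0.7],[[0,0,0],[-0.2,0.1,2.4],0.7],[[0,0,0],[-0.2,0.1,2.4],0.4],[[0,0,0],[-0.2,0.1,2.4],0.2],[[0,0,0],[-0.2,0.1,2.4],0.2]])

```text
time_s: 5.0
tcp_pos: [0.5251, 0.1597, 0.0122]
tcp_rot: [[0.036, 0.999, -0.0], [0.999, -0.036, 0.0], [0.0, -0.0, -1.0]]
wrist_force: [0.2, -0.1, -0.3]
gripper_width: 0.0681
grip_force: 0.0
```

>>> play_rows(series=[[[0,0,0],[0,0,-3],0.15],[[0,0,0],[0,0,-8],0.15],[[0,0,0],[3,0.7,-11],0.15],[[0,0,0],[8,2,-12],0.15],[[0,0,0],[12.5,3.3,-12],0.15],[[0,0,0],[12.5,3.3,-12],0.15],[[0,0,0],[12.5,3.3,-12],0.15]])

```text
time_s: 5.7
tcp_pos: [0.5623, 0.2843, 0.1314]
tcp_rot: [[0.034, 0.999, -0.001], [0.999, -0.034, -0.001], [-0.001, -0.001, -1.0]]
wrist_force: [0.2, -0.0, -0.5]
gripper_width: 0.0724
grip_force: 0.0
```

```bash
python3 - <<'E'
from h import *
look('w5');go([.5545,.287,.012],-2.2); blob('w5',(0,0,0),(180,110,60),.042); blob('w5',(130,80,40),(160,255,255),.05)
E
```

```text
t 5.7 tcp [0.5623 0.2843 0.1314] yaw(y-axis) -1.96 tilt [-0.0009 -0.0006] w 0.0724 F [ 0.2 -0.  -0.5]
turn 0.2 shift [ 0.35 -0.77 11.96]
[   0    0  139   89 2130] [90.9 61.9] [0.3953 0.4041 0.042 ]
[  442     0   198   138 21746] [551.6  60.6] [0.7431 0.3932 0.042 ]
[168 172  12  38 161] [174.9 188.9] [0.4393 0.3028 0.042 ]
[ 286  179   49   48 1864] [310.  202.6] [0.5561 0.2863 0.042 ]
[    0   251   587   149 42168] [278.  350.5] [0.5148 0.1196 0.042 ]
[ 262  294   49   40 1503] [286.3 313.6] [0.527  0.1676 0.042 ]
[595 373  45  27 735] [622.4 389.7] [0.9029 0.049  0.042 ]
[  0 380  15  20 173] [  4.9 392.3] [0.1976 0.0689 0.042 ]
[ 337    1   79   88 5274] [375.5  45.1] [0.6083 0.4067 0.05  ]
[ 365  230   64   67 1808] [390.8 255.4] [0.6278 0.2357 0.05  ]
```

View pics/w5.png

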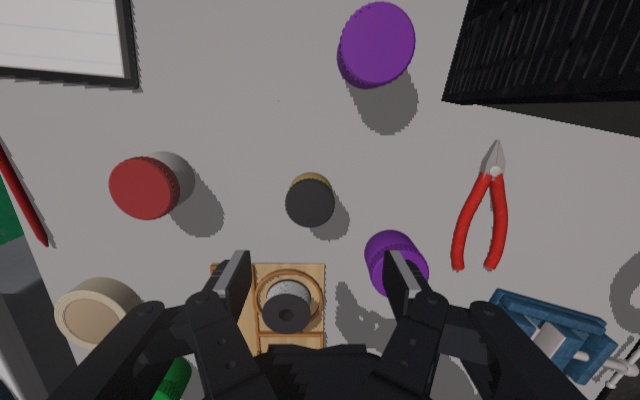

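The reel sits in the well, seen at (287,312). The flux lid is at (310,203), which is (0.556, 0.287). I'll descend and grip.

>>> play_rows(series=[[[0,0,0],[0.3,-0.6,3],0.15],[[0,0,0],[0.3,-0.6,7],0.15],[[0,0,0],[0.3,-0.6,10.5],0.15],[[0,0,0],[0.3,-0.6,11.8],0.15],[[0,0,0],[0.3,-0.6,11.8],0.15],[[0,0,0],[0.3,-0.6,11.8],0.8],[[0,0,0],[0.3,-0.6,11.8],0.8],[[0,0,0],[0.3,-0.6,11.8],0.8]])

```text
time_s: 6.55
tcp_pos: [0.5579, 0.2871, 0.0167]
tcp_rot: [[0.036, 0.999, 0.003], [0.999, -0.036, 0.001], [0.001, 0.003, -1.0]]
wrist_force: [-2.9, -2.7, 11.6]
gripper_width: 0.0423
grip_force: 60.0
```

>>> play_rows(series=[[[0,0,0],[0,0,0],0.8],[[0,0,0],[0,0,0],0.8]])

```text
time_s: 6.75
tcp_pos: [0.5579, 0.2871, 0.0167]
tcp_rot: [[0.036, 0.999, 0.003], [0.999, -0.036, 0.001], [0.001, 0.003, -1.0]]
wrist_force: [-2.2, -2.8, 9.8]
gripper_width: 0.0427
grip_force: 60.0
```

```bash
python3 - <<'E'
from h import *
go([.522,.0725,.13],-2.2)
E
```

```text
turn 0.1 shift [-21.56  -2.78 -11.37]
```

>>> play_rows(series=[[[0,0,0],[0,0,-4],0.8],[[0,0,0],[-1,0,-9],0.8],[[0,0,0],[-6,-1,-11],0.8],[[0,0,0],[-11,-1.5,-11],0.8],[[0,0,0],[-16,-2.2,-11],0.8],[[0,0,0],[-20,-2.7,-11],0.8],[[0,0,0],[-21.6,-2.8,-11],0.8],[[0,0,0],[-21.6,-2.8,-9],0.8]])

```text
time_s: 7.55
tcp_pos: [0.5229, 0.0699, 0.1076]
tcp_rot: [[0.039, 0.999, 0.006], [0.999, -0.039, 0.001], [0.001, 0.006, -1.0]]
wrist_force: [0.4, 0.4, -1.0]
gripper_width: 0.0422
grip_force: 61.0
```

>>> play_rows(series=[[[0,0,0],[0,0,2],0.8],[[0,0,0],[0,0,5],0.8],[[0,0,0],[0,0,5],0.8],[[0,0,0],[0,0,5],0.8]])

```text
time_s: 7.95
tcp_pos: [0.5212, 0.0721, 0.0554]
tcp_rot: [[0.036, 0.999, 0.0], [0.999, -0.036, 0.0], [0.0, 0.0, -1.0]]
wrist_force: [1.1, -0.1, 0.4]
gripper_width: 0.0423
grip_force: 61.1
```

```bash
python3 - <<'E'
from h import *
look('w6');go([.522,.0725,.0205],-2.2)
E
```

```text
t 7.95 tcp [0.5212 0.0721 0.0554] yaw(y-axis) -2.04 tilt [0.0004 0.0001] w 0.0423 F [ 1.1 -0.1  0.4]
turn 0.2 shift [0.03 0.01 3.55]
```

View pics/w6.png

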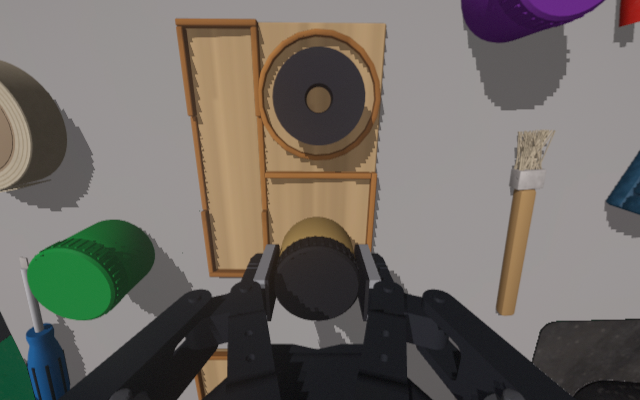

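The reel (319,97) is centred in its well. The jar is upright over the bay, whose divider is at (320,175) and rails at (267,215) and (372,215). The board end is at (235,274). Checking quickly.

```bash
python3 - <<'E'
from h import *
m=np.load('pics/w6.npy',allow_pickle=True).item()
for u,v in[(320,175),(267,215),(372,215),(235,274),(185,22),(386,24),(228,174),(535,150),(507,314)]: print(u,v,ray('',u,v,.01,m)[:2].round(4))
E
```

```text
320 175 [0.5245 0.109 ]
267 215 [0.4851 0.0806]
372 215 [0.5614 0.0779]
235 274 [0.4555 0.0321]
185 22 [0.448  0.2038]
386 24 [0.5663 0.1986]
228 174 [0.4609 0.1119]
535 150 [0.67   0.1211]
507 314 [ 0.6756 -0.0141]
```

>>> play_rows(series=[[[0,0,0],[-0.1,0.1,2],0.8],[[0,0,0],[-0.1,0.1,3.2],0.8],[[0,0,0],[-0.1,0.1,3.5],0.8],[[0,0,0],[-0.1,0.1,3.6],0.8],[[0,0,0],[-0.1,0.1,3.6],0.8],[[0,0,0],[-0.1,0.1,3.6],0.4],[[0,0,0],[-0.1,0.1,3.6],0.2],[[0,0,0],[-0.1,0.1,3.6],0.2]])

```text
time_s: 8.8
tcp_pos: [0.5222, 0.0709, 0.0187]
tcp_rot: [[0.036, 0.999, 0.0], [0.999, -0.036, 0.0], [0.0, 0.0, -1.0]]
wrist_force: [-1.3, 0.9, -0.2]
gripper_width: 0.0685
grip_force: 0.0
```

>>> play_rows(series=[[[0,0,0],[0,0,-3],0.2],[[0,0,0],[0,0,-7],0.2],[[0,0,0],[0,0,-11],0.2]])

```text
time_s: 9.1
tcp_pos: [0.5213, 0.0707, 0.1295]
tcp_rot: [[0.036, 0.999, -0.001], [0.999, -0.036, -0.0], [-0.0, -0.001, -1.0]]
wrist_force: [1.0, -0.5, 0.2]
gripper_width: 0.0686
grip_force: 0.0
```

```bash
python3 - <<'E'
from h import *
go([.661,-.10,.15],-2.2)
E
```

```text
turn 0.2 shift [-16.56  14.57  -2.06]
```

>>> play_rows(series=[[[0,0,0],[-4,4,-1],0.4],[[0,0,-7],[-8,8,-1],0.4],[[0,0,-14],[-12,11,-1],0.4],[[0,0,-14],[-16,13,-1],0.4],[[0,0,-14],[-18.5,14,0],0.4],[[0,0,-14],[-18.5,14,0],0.4],[[0,0,-14],[-18.5,14,0],0.4]])

```text
time_s: 9.8
tcp_pos: [0.6549, -0.1197, 0.1276]
tcp_rot: [[-0.206, 0.979, -0.001], [0.979, 0.206, 0.0], [0.001, -0.001, -1.0]]
wrist_force: [-1.4, -0.0, 0.7]
gripper_width: 0.0515
grip_force: 0.0
```

```bash
python3 - <<'E'
from h import *
look('w7')
E
```

```text
t 9.8 tcp [ 0.6549 -0.1197  0.1276] yaw(y-axis) 11.87 tilt [-0.0012  0.0004] w 0.0515 F [-1.4 -0.   0.7]
```

View pics/w7.png

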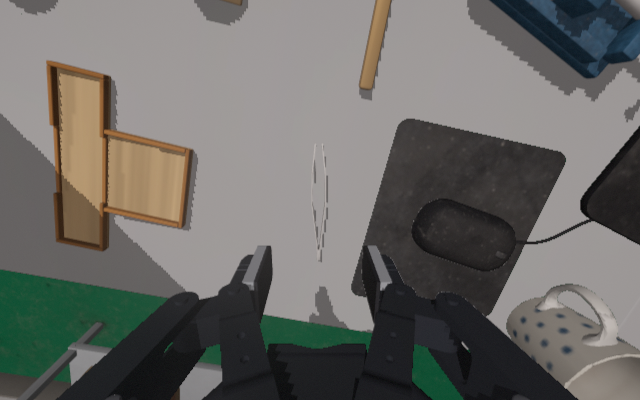

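The tweezers run from (319,143) to (320,263), legs at u≈312/327. The mouse pad's left edge is at (385,190). The T board's corners are at (48,62), (108,77), (190,149), (183,227), (105,250) and (57,241).

```bash
python3 - <<'E'
from h import *
m=np.load('pics/w7.npy',allow_pickle=True).item()
a=ray('',319,143,.008,m)[:2];b=ray('',320,263,.008,m)[:2];d=a-b
print('ends',a,b,np.linalg.norm(d),'axis az',np.degrees(np.arctan2(d[1],d[0])),'mid',(a+b)/2)
print('pad',ray('',385,190,.003,m)[:2],ray('',372,240,.003,m)[:2])
L=np.array([(-63,88),(-16,88),(63,41),(63,-41),(-16,-88),(-63,-88)])/1000
W=np.array([ray('',u,v,.01,m)[:2] for u,v in[(48,62),(108,77),(190,149),(183,227),(105,250),(57,241)]]);print(W.round(4).tolist())
M,_=cv2.estimateAffinePartial2D(L,W); print(M.round(4),'yaw',np.degrees(np.arctan2(M[1,0],M[0,0])), M@[.022,0,1],M@[-.039,0,1])
c=(a+b)/2; go([c[0],c[1],.004],np.degrees(np.arctan2(d[1],d[0]))-90)
E
```

```text
ends [ 0.64619073 -0.07001216] [ 0.67381915 -0.19430276] 0.1273243205963032 axis az 102.53244418197329 mid [ 0.66000494 -0.13215746]
pad [ 0.7207968  -0.10234794] [ 0.72287063 -0.1585397 ]
[[0.4071, -0.0509], [0.4566, -0.0525], [0.5297, -0.0999], [0.5279, -0.181], [0.4493, -0.2245], [0.4008, -0.224]]
[[ 0.9832  0.0331  0.4671]
 [-0.0331  0.9832 -0.139 ]] yaw -1.9264371106592375 [ 0.48877828 -0.13970235] [ 0.42880129 -0.137685  ]
turn -0.6 shift [-1.42  0.23 12.42]
```

>>> play_rows(series=[[[0,0,-0.6],[-1.4,0.2,4],0.55],[[0,0,-0.6],[-1.4,0.2,8],0.55],[[0,0,-0.6],[-1.4,0.2,10.5],0.55],[[0,0,-0.6],[-1.4,0.2,10.5],0.55],[[0,0,-0.6],[-1.4,0.2,10.5],0.55]])

```text
time_s: 10.35
tcp_pos: [0.6603, -0.1315, 0.0246]
tcp_rot: [[-0.218, 0.976, 0.001], [0.976, 0.218, -0.0], [-0.0, 0.001, -1.0]]
wrist_force: [1.5, -0.1, 0.7]
gripper_width: 0.0383
grip_force: 0.0
```

```bash
python3 - <<'E'
from h import *
s=bot.state(); print(s['tcp_pos'],s['gripper_width']); go([.660,-.132,.004],12.5)
E
```

```text
[ 0.66026028 -0.13145806  0.024609  ] 0.03832971854403385
turn 0.1 shift [-0.05 -0.04  2.06]
```

>>> play_rows(series=[[[0,0,0],[0,0,1.2],0.55],[[0,0,0],[0,0,2],0.55],[[0,0,0],[0,0,2],0.55],[[0,0,0],[0,0,2],1],[[0,0,0],[0,0,2],1],[[0,0,0],[0,0,2],1],[[0,0,0],[0,0,2],1],[[0,0,0],[0,0,2],1]])

```text
time_s: 11.15
tcp_pos: [0.6604, -0.1325, 0.0039]
tcp_rot: [[-0.217, 0.976, 0.001], [0.976, 0.217, -0.0], [-0.0, 0.001, -1.0]]
wrist_force: [-1.7, 0.2, 6.3]
gripper_width: 0.0117
grip_force: 58.9
```

```bash
python3 - <<'E'
from h import *
go([.462,.117,.004],-2.2)
E
```

```text
turn 14.7 shift [ 28.66 -13.95  -0.03]
```

>>> play_rows(series=[[[0,0,0],[0,0,-4],1],[[0,0,0],[0,0,-9],1],[[0,0,7],[4,-2,-11],1],[[0,0,14.7],[8.5,-4,-11],1],[[0,0,14.7],[13,-6,-11],1],[[0,0,14.7],[17.5,-8,-11],1],[[0,0,14.7],[22,-10.2,-11],1],[[0,0,14.7],[25,-12,-11],1]])

```text
time_s: 11.95
tcp_pos: [0.4867, 0.0874, 0.1135]
tcp_rot: [[0.036, 0.999, 0.0], [0.999, -0.036, 0.0], [0.0, 0.0, -1.0]]
wrist_force: [1.4, 0.7, -0.5]
gripper_width: 0.0114
grip_force: 58.8
```

```bash
python3 - <<'E'
from h import *
s=bot.state(); print(s['tcp_pos'],s['gripper_width']); go([.4645,.117,.05],-2.2)
E
```

```text
[0.48670803 0.08744296 0.11346655] 0.011401176046554018
turn 0.1 shift [ 2.87 -2.33  6.35]
```

>>> play_rows(series=[[[0,0,0],[2.8,-2.3,2],1],[[0,0,0],[2.8,-2.3,6],1],[[0,0,0],[2.8,-2.3,7.5],1],[[0,0,0],[2.8,-2.3,7.5],1],[[0,0,0],[2.8,-2.3,7.5],1]])

```text
time_s: 12.45
tcp_pos: [0.4669, 0.1144, 0.0389]
tcp_rot: [[0.038, 0.999, 0.0], [0.999, -0.038, 0.0], [0.0, 0.0, -1.0]]
wrist_force: [-0.2, 0.5, 0.1]
gripper_width: 0.0114
grip_force: 58.8
```

```bash
python3 - <<'E'
from h import *
look('w8'); go([.4645,.117,.0078],-2.2)
E
```

```text
t 12.45 tcp [0.4669 0.1144 0.0389] yaw(y-axis) -2.16 tilt [0.0003 0.0001] w 0.0114 F [-0.2  0.5  0.1]
turn 0.0 shift [ 0.24 -0.31  3.16]
```

View pics/w8.png

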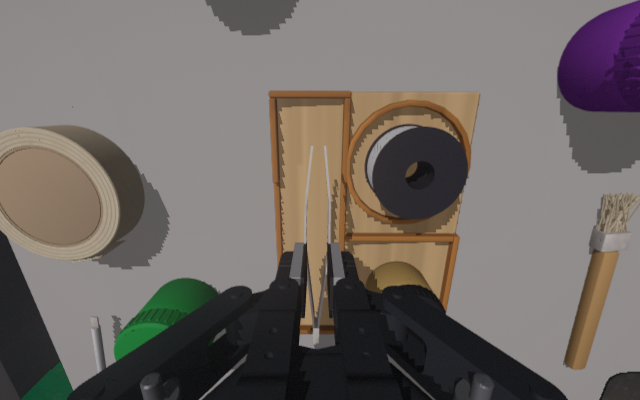

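The tweezers lie along the groove. The groove's rails are at u≈279/343 at v=235, so its midline is at 311. I'll compute the centre.

```bash
python3 - <<'E'
from h import *
m=np.load('pics/w8.npy',allow_pickle=True).item()
for u,v in [(279,235),(343,235),(277,95),(350,95),(310,330)]: print(ray('',u,v,.01,m)[:2])
print(proj('',[.4645,.17,.01],m))
E
```

```text
[0.44097463 0.11443509]
[0.48448934 0.11278319]
[0.446945  0.2033502]
[0.48919897 0.20177547]
[0.45843615 0.03314486]
[309.87368797 151.68277709]
```

>>> play_rows(series=[[[0,0,0],[0.2,-0.4,1],1],[[0,0,0],[0.2,-0.4,2.2],1],[[0,0,0],[0.2,-0.4,2.9],1],[[0,0,0],[0.2,-0.4,3.1],1],[[0,0,0],[0.2,-0.4,3.1],1],[[0,0,0],[0.2,-0.4,3.1],0.75],[[0,0,0],[0.2,-0.4,3.1],0.65],[[0,0,0],[0.2,-0.4,3.1],0.65]])

```text
time_s: 13.3
tcp_pos: [0.4626, 0.1165, 0.007]
tcp_rot: [[0.038, 0.999, -0.0], [0.999, -0.038, -0.0], [-0.0, -0.0, -1.0]]
wrist_force: [-0.3, -0.9, -0.4]
gripper_width: 0.03
grip_force: 0.0
```

>>> play_rows(series=[[[0,0,0],[0,0,-3],0.65],[[0,0,0],[0,0,-8],0.4],[[0,0,0],[0,0,-12],0.05]])

```text
time_s: 13.6
tcp_pos: [0.4625, 0.1165, 0.1291]
tcp_rot: [[0.038, 0.999, -0.0], [0.999, -0.038, -0.0], [-0.0, -0.0, -1.0]]
wrist_force: [0.9, 0.0, 0.6]
gripper_width: 0.0575
grip_force: 0.0
```

```bash
python3 - <<'E'
from h import *
look('w9'); go([.4165,.307,.13],-2.2)
E
```

```text
t 13.6 tcp [0.4625 0.1165 0.1291] yaw(y-axis) -2.15 tilt [-0.0001 -0.0001] w 0.0575 F [0.9 0.  0.6]
turn 0.0 shift [18.79 -5.59  0.5 ]
```

>>> play_rows(series=[[[0,0,0],[4.5,-1.3,0],0.05],[[0,0,0],[9,-2.6,0],0.05],[[0,0,0],[13.5,-4,0],0.05],[[0,0,0],[17.5,-5.3,0],0.05],[[0,0,0],[18.8,-5.6,0],0.05],[[0,0,0],[18.8,-5.6,0],0.05],[[0,0,0],[18.8,-5.6,0],0.05]])

```text
time_s: 14.35
tcp_pos: [0.4139, 0.3059, 0.127]
tcp_rot: [[0.037, 0.999, -0.0], [0.999, -0.037, -0.001], [-0.001, -0.0, -1.0]]
wrist_force: [-1.2, -0.0, -0.5]
gripper_width: 0.0811
grip_force: 0.0
```

```bash
python3 - <<'E'
from h import *
look('w10'); blob('w10',(0,110,60),(8,255,255),.05);blob('w10',(172,110,60),(180,255,255),.05); go([.4165,.307,.012],-2.2)
E
```

```text
t 14.35 tcp [0.4139 0.3059 0.127 ] yaw(y-axis) -2.14 tilt [-0.0003 -0.0006] w 0.0811 F [-1.2 -0.  -0.5]
[138 140  49 123 754] [163.4 203. ] [0.2856 0.3164 0.05  ]
[ 286  177   64   62 2827] [317.  207.6] [0.4139 0.3074 0.05  ]
[ 586  188   54   96 2279] [617.  241.3] [0.6759 0.2662 0.05  ]
turn 0.0 shift [ 0.16  0.24 11.51]
```

View pics/w10.png

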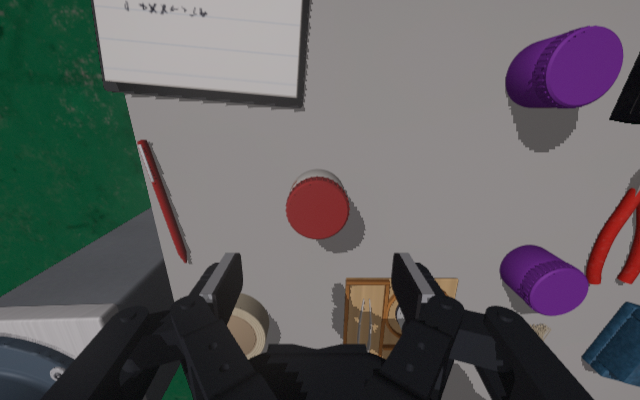

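The red jar is centred under the tool at (317,208), which is (0.414, 0.307), with nothing in the way. The tweezers lie in the groove at (362,310).

>>> play_rows(series=[[[0,0,0],[0.1,0,4],0.05],[[0,0,0],[0.1,0,8],0.05],[[0,0,0],[0.1,0,10.5],0.05],[[0,0,0],[0.1,0,11.4],0.05],[[0,0,0],[0.1,0,11.4],0.05],[[0,0,0],[0.1,0,11.4],0.7],[[0,0,0],[0.1,0,11.4],0.7],[[0,0,0],[0.1,0,11.4],0.7]])

```text
time_s: 15.2
tcp_pos: [0.4149, 0.308, 0.0151]
tcp_rot: [[0.038, 0.999, 0.002], [0.999, -0.038, 0.001], [0.001, 0.002, -1.0]]
wrist_force: [-1.8, -3.6, 11.9]
gripper_width: 0.0527
grip_force: 61.1
```

>>> play_rows(series=[[[0,0,0],[0,0,0],0.7],[[0,0,0],[0,0,0],0.7]])

```text
time_s: 15.4
tcp_pos: [0.4149, 0.308, 0.015]
tcp_rot: [[0.038, 0.999, 0.002], [0.999, -0.038, 0.001], [0.001, 0.002, -1.0]]
wrist_force: [-0.9, -3.1, 10.8]
gripper_width: 0.0525
grip_force: 61.2
```

```bash
python3 - <<'E'
from h import *
go([.4885,-.139,.15],-2.2)
E
```

```text
turn 0.0 shift [-44.37   9.07 -13.53]
```

>>> play_rows(series=[[[0,0,0],[0,0,-4],0.7],[[0,0,0],[0,0,-8],0.7],[[0,0,0],[-2,0.5,-11],0.7],[[0,0,0],[-6.5,1.5,-12],0.7],[[0,0,0],[-11,2.4,-12],0.7],[[0,0,0],[-15.5,3.3,-12],0.7],[[0,0,0],[-20,4.1,-12],0.7],[[0,0,0],[-24.5,5,-12],0.7]])

```text
time_s: 16.2
tcp_pos: [0.4549, 0.0591, 0.1345]
tcp_rot: [[0.037, 0.999, 0.002], [0.999, -0.037, 0.0], [0.0, 0.002, -1.0]]
wrist_force: [1.6, -1.0, -1.4]
gripper_width: 0.0527
grip_force: 63.4
```

>>> play_rows(series=[[[0,0,0],[-4.5,0.9,0],0.7],[[0,0,0],[-9,1.8,0],0.7],[[0,0,0],[-13.5,2.8,0],0.7],[[0,0,0],[-18,3.7,0],0.7],[[0,0,0],[-19.9,4.1,2],0.7],[[0,0,0],[-19.9,4.1,6],0.7],[[0,0,0],[-19.9,4.1,8],0.7],[[0,0,0],[-19.9,4.1,8],0.7]])

```text
time_s: 17.0
tcp_pos: [0.4867, -0.1394, 0.0518]
tcp_rot: [[0.038, 0.999, -0.003], [0.999, -0.038, 0.001], [0.001, -0.003, -1.0]]
wrist_force: [0.7, 0.5, -0.2]
gripper_width: 0.0527
grip_force: 63.4
```

```bash
python3 - <<'E'
from h import *
look('w11');go([.4885,-.139,.019],-2.2)
E
```

```text
t 17.0 tcp [ 0.4867 -0.1394  0.0518] yaw(y-axis) -2.17 tilt [-0.003   0.0009] w 0.0527 F [ 0.7  0.5 -0.2]
turn 0.0 shift [0.06 0.08 3.45]
```

View pics/w11.png

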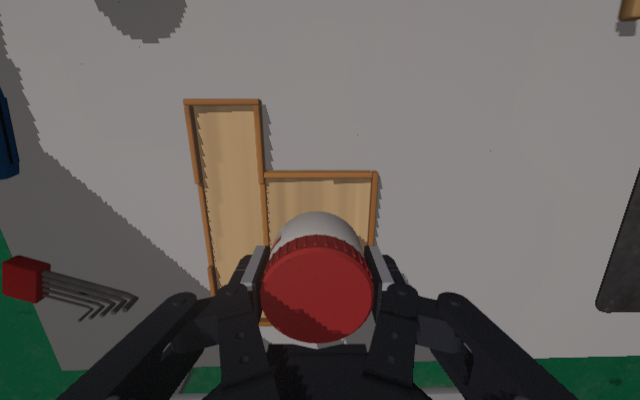

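The T-board bay's +y rail is at v≈174, from (265,178) to (377,174). Its side rails are at (267,220) and (373,215). The groove's +y end runs from (186,102) to (261,101).

```bash
python3 - <<'E'
from h import *
m=np.load('pics/w11.npy',allow_pickle=True).item()
for u,v in[(320,175),(267,215),(373,215),(186,102),(261,101),(204,215),(265,215)]: print(u,v,ray('',u,v,.01,m)[:2].round(4))
E
```

```text
320 175 [ 0.4898 -0.1017]
267 215 [ 0.4511 -0.1294]
373 215 [ 0.5266 -0.1322]
186 102 [ 0.4073 -0.0517]
261 101 [ 0.4545 -0.0529]
204 215 [ 0.4061 -0.1278]
265 215 [ 0.4496 -0.1294]
```

>>> play_rows(series=[[[0,0,0],[0,0.1,1.5],0.7],[[0,0,0],[0,0.1,2.7],0.7],[[0,0,0],[0,0.1,3.2],0.7],[[0,0,0],[0,0.1,3.4],0.7],[[0,0,0],[0,0.1,3.4],0.7],[[0,0,0],[0,0.1,3.4],0.3],[[0,0,0],[0,0.1,3.4],0.1],[[0,0,0],[0,0.1,3.4],0.1]])

```text
time_s: 17.85
tcp_pos: [0.4893, -0.1397, 0.0196]
tcp_rot: [[0.038, 0.999, 0.001], [0.999, -0.038, -0.0], [-0.0, 0.001, -1.0]]
wrist_force: [0.4, 0.2, 0.4]
gripper_width: 0.0767
grip_force: 0.0
```

>>> play_rows(series=[[[0,0,0],[0,0,-3],0.1],[[0,0,0],[0,0,-7],0.1],[[0,0,0],[0,0,-11],0.2]])

```text
time_s: 18.15
tcp_pos: [0.4887, -0.1395, 0.1306]
tcp_rot: [[0.038, 0.999, -0.001], [0.999, -0.038, 0.0], [0.0, -0.001, -1.0]]
wrist_force: [-0.3, -0.7, -0.6]
gripper_width: 0.0685
grip_force: 0.0
```

```bash
python3 - <<'E'
from h import *
print(bot.state()['gripper_width']); go([.67,.06,.13],-2.2)
E
```

```text
0.06849693276039746
turn 0.0 shift [20.62 17.37  0.06]
```

>>> play_rows(series=[[[0,0,0],[4,3.5,0],0.4],[[0,0,0],[8,7,0],0.4],[[0,0,-4.6],[11.5,10,0],0.4],[[0,0,-4.6],[15,13,0],0.4],[[0,0,-4.6],[18.5,16,0],0.4],[[0,0,-4.6],[20.6,17.4,0],0.4],[[0,0,-4.6],[20.6,17.4,0],0.4],[[0,0,-4.6],[20.6,17.4,0],0.4]])

```text
time_s: 18.95
tcp_pos: [0.6707, 0.06, 0.1289]
tcp_rot: [[-0.044, 0.999, -0.0], [0.999, 0.044, -0.0], [-0.0, -0.001, -1.0]]
wrist_force: [0.2, -0.7, -0.3]
gripper_width: 0.0517
grip_force: 0.0
```

```bash
python3 - <<'E'
from h import *
look('w12')
im=cv2.imread('pics/w12.png'); m=np.load('pics/w12.npy',allow_pickle=True).item()
k=cv2.inRange(cv2.cvtColor(im,cv2.COLOR_BGR2HSV),(8,70,60),(28,255,255))
n,l,st,ce=cv2.connectedComponentsWithStats(k)
for i in range(1,n):
    if st[i,4]<150: continue
    ys,xs=np.where(l==i); P=np.array([ray('',u,v,.01,m)[:2] for u,v in zip(xs[::3],ys[::3])]); c=P.mean(0)
    w=np.linalg.svd(P-c,full_matrices=False)[2][0]; w*=np.sign(w[1]); t=(P-c)@w
    print(st[i],c.round(4),'az',np.degrees(np.arctan2(w[1],w[0])).round(1),'ends',(c+w*t.min()).round(4),(c+w*t.max()).round(4))
E
```

```text
t 18.95 tcp [0.6707 0.06   0.1289] yaw(y-axis) 2.5 tilt [-0.0005 -0.0002] w 0.0517 F [ 0.2 -0.7 -0.3]
[   43    11   167   209 18119] [0.5052 0.125 ] az 94.6 ends [0.5132 0.0256] [0.4983 0.2102]
[ 314  162   12  101 1126] [0.6736 0.0423] az 92.4 ends [ 0.676  -0.0153] [0.6715 0.0926]
[  72  277   79   90 3436] [ 0.433  -0.0946] az 81.1 ends [ 0.4201 -0.1767] [ 0.4411 -0.0435]
```

The handle runs from (0.676,-0.015) to (0.6715,0.093) at azimuth 92.4°, so the brush origin is at about (0.673, 0.060).

>>> play_rows(series=[[[0,0,0],[0,0.2,4],0.55],[[0,0,0],[0,0.2,8],0.55],[[0,0,0],[0,0.2,10.5],0.55],[[0,0,0],[0,0.2,10.5],0.55],[[0,0,0],[0,0.2,10.5],0.55]])

```text
time_s: 19.5
tcp_pos: [0.6727, 0.059, 0.0255]
tcp_rot: [[-0.042, 0.999, 0.0], [0.999, 0.042, -0.0], [-0.0, 0.0, -1.0]]
wrist_force: [0.6, 0.1, 0.1]
gripper_width: 0.0386
grip_force: 0.0
```

```bash
python3 - <<'E'
from h import *
go([.673,.06,.004],2.4)
E
```

```text
turn -0.0 shift [0.09 0.03 2.15]
```

>>> play_rows(series=[[[0,0,0],[0,0,1.3],0.55],[[0,0,0],[0,0,2.1],0.55],[[0,0,0],[0,0,2.1],0.55],[[0,0,0],[0,0,2.1],1],[[0,0,0],[0,0,2.1],1],[[0,0,0],[0,0,2.1],1],[[0,0,0],[0,0,2.1],1],[[0,0,0],[0,0,2.1],1]])

```text
time_s: 20.3
tcp_pos: [0.6731, 0.0599, 0.004]
tcp_rot: [[-0.043, 0.999, 0.001], [0.999, 0.043, 0.0], [0.0, 0.001, -1.0]]
wrist_force: [-0.3, 0.2, 6.0]
gripper_width: 0.0096
grip_force: 59.3
```

```bash
python3 - <<'E'
from h import *
go([.4275,-.139,.12],-2.2)
E
```

```text
turn 4.7 shift [-18.82 -25.38 -11.63]
```

>>> play_rows(series=[[[0,0,0],[0,0,-4],1],[[0,0,0],[0,0,-9],1],[[0,0,4.7],[-2,-3,-12],1],[[0,0,4.7],[-4.5,-6.5,-12],1],[[0,0,4.7],[-7,-10,-12],1],[[0,0,4.7],[-9.5,-13.5,-12],1],[[0,0,4.7],[-12,-17,-12],1],[[0,0,4.7],[-14.5,-20.5,-12],1]])

```text
time_s: 21.1
tcp_pos: [0.4726, -0.0946, 0.1234]
tcp_rot: [[0.039, 0.999, 0.0], [0.999, -0.039, -0.0], [-0.0, 0.0, -1.0]]
wrist_force: [0.4, -0.6, -0.4]
gripper_width: 0.0095
grip_force: 58.8
```

```bash
python3 - <<'E'
from h import *
go([.4275,-.139,.04],-2.2)
E
```

```text
turn -0.0 shift [-4.62 -4.34  8.34]
```

>>> play_rows(series=[[[0,0,0],[-2.5,-2.5,0],1],[[0,0,0],[-4.6,-4.7,1],1],[[0,0,0],[-4.6,-4.7,5],1],[[0,0,0],[-4.6,-4.7,8],1],[[0,0,0],[-4.6,-4.7,9],1],[[0,0,0],[-4.6,-4.7,9],1],[[0,0,0],[-4.6,-4.7,9],1]])

```text
time_s: 21.8
tcp_pos: [0.4261, -0.138, 0.0344]
tcp_rot: [[0.039, 0.999, 0.001], [0.999, -0.039, -0.0], [-0.0, 0.001, -1.0]]
wrist_force: [1.1, 0.2, -0.2]
gripper_width: 0.0097
grip_force: 58.8
```

```bash
python3 - <<'E'
from h import *
look('w13'); go([.4245,-.139,.008],-2.2)
im=cv2.imread('pics/w13.png'); cv2.imwrite('pics/c13.png',cv2.resize(im[80:400,120:520],None,fx=1.9,fy=1.85))
E
```

```text
t 21.8 tcp [ 0.4261 -0.138   0.0344] yaw(y-axis) -2.23 tilt [ 0.001  -0.0003] w 0.0097 F [ 1.1  0.2 -0.2]
turn -0.0 shift [-0.09 -0.19  2.66]
```

View pics/c13.png

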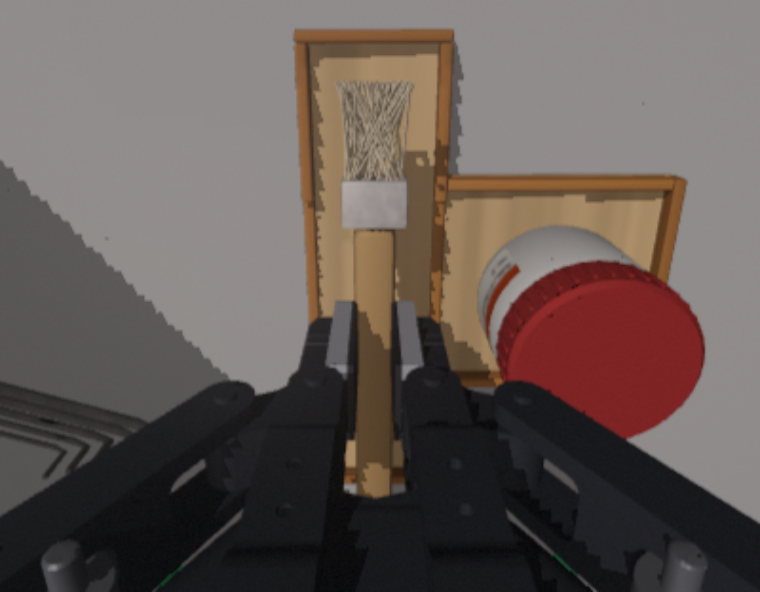

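The brush hangs straight over the groove, well inside the rails, and the red jar stands upright in its bay. The finger knuckle at crop (520,397) passes near the jar, so I'll work out its clearance.

```bash
python3 - <<'E'
from h import *
m=np.load('pics/w13.npy',allow_pickle=True).item(); T=m['world_from_camera']; tcp=np.array([.4261,-.138,.0344])
for u,v in [(520,397),(500,400),(545,405),(600,440),(470,400),(400,345)]:
    fu,fv=120+u/1.9,80+v/1.85; d=T[:3,:3]@np.array([(fu-m['cx'])/m['fx'],(fv-m['cy'])/m['fy'],1])
    for o in(0,.012):
        p=T[:3,3]+d*(tcp[1]+o-T[1,3])/d[1]; print(u,v,o,((p-tcp)*1000).round(0))
E
```

```text
520 397 0 [34.  0. 38.]
520 397 0.012 [29. 12. 54.]
500 400 0 [29.  0. 39.]
500 400 0.012 [25. 12. 54.]
545 405 0 [39.  0. 41.]
545 405 0.012 [34. 12. 56.]
600 440 0 [47.  0. 53.]
600 440 0.012 [40. 12. 67.]
470 400 0 [22.  0. 38.]
470 400 0.012 [19. 12. 54.]
400 345 0 [ 7.  0. 13.]
400 345 0.012 [ 6. 12. 32.]
```

The knuckle is about 33 mm out and 52 mm up, so it clears the jar's edge (about 39 mm out, 46 mm up). I'll place 4–5 mm toward the robot side and open only a little.

>>> play_rows(series=[[[0,0,0],[-0.1,-0.35,0.8],1],[[0,0,0],[-0.1,-0.35,1.6],1],[[0,0,0],[-0.1,-0.35,2.2],1],[[0,0,0],[-0.1,-0.35,2.6],1],[[0,0,0],[-0.1,-0.35,2.6],1]])

```text
time_s: 22.35
tcp_pos: [0.4216, -0.1387, 0.0078]
tcp_rot: [[0.039, 0.999, -0.0], [0.999, -0.039, 0.0], [0.0, -0.0, -1.0]]
wrist_force: [-8.4, 3.1, 23.3]
gripper_width: 0.0099
grip_force: 61.7
```

>>> play_rows(series=[[[0,0,0],[0,0,0],0.85],[[0,0,0],[0,0,0],0.77],[[0,0,0],[0,0,0],0.77],[[0,0,0],[0,0,0],0.77]])

```text
time_s: 22.75
tcp_pos: [0.4217, -0.1388, 0.0071]
tcp_rot: [[0.039, 0.999, -0.0], [0.999, -0.039, 0.0], [0.0, -0.0, -1.0]]
wrist_force: [-0.4, -0.4, -0.0]
gripper_width: 0.0195
grip_force: 0.0
```

>>> play_rows(series=[[[0,0,0],[0,0,-1.5],0.77],[[0,0,0],[0,0,-4],0.77],[[0,0,0],[0,0,-8.5],0.77],[[0,0,0],[0,0,-13],0.77],[[0,0,0],[5,0,-15],0.7],[[0,0,0],[9,0,-15],0.7],[[0,0,0],[9,0,-15],0.7]])

```text
time_s: 23.45
tcp_pos: [0.4258, -0.0453, 0.1581]
tcp_rot: [[0.035, 0.999, 0.002], [0.999, -0.035, 0.001], [0.001, 0.002, -1.0]]
wrist_force: [-0.4, -0.5, 0.6]
gripper_width: 0.0253
grip_force: 0.0
```

```bash
python3 - <<'E'
from h import *
look('w14')
m=np.load('pics/w14.npy',allow_pickle=True).item(); im=cv2.imread('pics/w14.png'); 
# two crops in one picture: the wrist view and the overhead boards
t=bot.capture('top'); a=cv2.resize(t[120:270,258:488],(797,520),interpolation=cv2.INTER_CUBIC); cv2.imwrite('pics/top_end.png',a)
k=cv2.inRange(cv2.cvtColor(im,cv2.COLOR_BGR2HSV),(0,110,60),(8,255,255)); print(cv2.countNonZero(k))
blob('w14',(0,120,60),(8,255,255),.054)
cv2.imwrite('pics/end.png',np.hstack([cv2.resize(im,(480,300)),cv2.resize(a,(320,300))]))
E
```

```text
t 23.45 tcp [ 0.4258 -0.0453  0.1581] yaw(y-axis) -2.02 tilt [0.0017 0.0009] w 0.0253 F [-0.4 -0.5  0.6]
1189
[369 259  37  35 694] [387.3 273. ] [ 0.4954 -0.1272  0.054 ]
[171 279  27  28 472] [182.9 293.3] [ 0.2814 -0.144   0.054 ]
```

That was the 14th picture, so I'll check the rest numerically. I'll move clear and compare with the start images.

>>> play_rows(series=[[[0,0,0],[4,0,-3],0.6],[[0,0,0],[8,-1,-5],0.5],[[0,0,0],[12,-2,-5],0.5],[[0,0,0],[15,-4,-5],0.5],[[0,0,0],[15,-4,-5],0.5],[[0,0,0],[15,-4,-5],0.5]])

```text
time_s: 24.15
tcp_pos: [0.3913, 0.1022, 0.2071]
tcp_rot: [[0.039, 0.999, -0.0], [0.999, -0.039, -0.0], [-0.0, -0.0, -1.0]]
wrist_force: [0.1, -0.2, -0.2]
gripper_width: 0.0426
grip_force: 0.0
```

```bash
python3 - <<'E'
from h import *
look('w15'); 
print('red wrist');blob('w15',(0,120,60),(8,255,255),.054)
t=bot.capture('top'); cv2.imwrite('pics/t15.png',t); t0=cv2.imread('pics/top0.png')
hsv=cv2.cvtColor(t,cv2.COLOR_BGR2HSV); 
np.save('pics/t15.npy',bot.camera_model('top'))
print('red/top');
def tb(lo,hi,z,a=40):
    n,_,st,ce=cv2.connectedComponentsWithStats(cv2.inRange(hsv,lo,hi))
    for i in range(1,n):
        if st[i,4]>a and 255<ce[i][0]<490 and 120<ce[i][1]<270: print(st[i],ce[i].round(1),ray('top',*ce[i],z).round(4))
tb((0,130,60),(8,255,255),.054); print('black');tb((0,0,0),(180,120,60),.04)
print('cutters diff',cv2.absdiff(t,t0)[124:150,300:346].max(), 'purple/green');tb((125,80,40),(160,255,255),.05);tb((50,100,20),(85,255,255),.05)
# brush and tweezers in the wrist view: does the model project where it should?
m=np.load('pics/w15.npy',allow_pickle=True).item()
for k,p in(('bristle tip',(.4245,-.064,.01)),('handle end',(.4187,-.213,.01)),('tw open end',(.465,.178,.01))): print(k,proj('',p,m).round(0))
E
```

```text
t 24.15 tcp [0.3913 0.1022 0.2071] yaw(y-axis) -2.22 tilt [-0.0003 -0.0004] w 0.0426 F [ 0.1 -0.2 -0.2]
red wrist
[182   0  22  66 446] [193.3  29.5] [0.2819 0.257  0.054 ]
[ 590    0   44   88 1231] [607.4  42.6] [0.6709 0.2313 0.054 ]
[620   0  20  87 552] [633.6  60.6] [0.7006 0.2149 0.054 ]
red/top
[310 130  32  16 186] [325.4 137.4] [0.7221 0.2495 0.054 ]
[445 209  14  13  75] [453.5 216. ] [ 0.4794 -0.1494  0.054 ]
black
[376 197  14  12  50] [382.2 203.8] [0.5161 0.0698 0.04  ]
[433 216  16   7  53] [440.4 218.8] [ 0.4706 -0.1126  0.04  ]
[378 221  58  46 390] [403.2 232.1] [0.4282 0.0041 0.04  ]
cutters diff 10 purple/green
[328 157  17  18 240] [335.8 165.5] [0.6344 0.2161 0.05  ]
[266 165  18  18 238] [274.8 173.5] [0.6076 0.4067 0.05  ]
bristle tip [344. 288.]
handle end [341. 367.]
tw open end [378. 110.]
```

>>> play_rows(series=[[[0,0,0],[-5,1,0],0.5],[[0,0,0],[-10,2,0],0.5],[[0,0,0],[-15,3,0],0.5],[[0,0,0],[-20,4,0],0.5],[[0,0,0],[-25,5,0],0.5],[[0,0,0],[-30,7,0],0.5],[[0,0,0],[-30,7,0],0.5],[[0,0,0],[-30,7,0],0.5]])

```text
time_s: 25.05
tcp_pos: [0.449, -0.2024, 0.2066]
tcp_rot: [[0.044, 0.999, -0.001], [0.999, -0.044, 0.0], [0.0, -0.001, -1.0]]
wrist_force: [-0.3, -0.0, -0.1]
gripper_width: 0.0423
grip_force: 0.0
```

```bash
python3 - <<'E'
from h import *
look('w16'); m=np.load('pics/w16.npy',allow_pickle=True).item()
print('red');blob('w16',(0,120,40),(9,255,255),.054);blob('w16',(172,120,40),(180,255,255),.054)
im=cv2.imread('pics/w16.png')
# rectify the solder and grease boards at z=0.012, 1 mm/px, x up and y left, and sample across the grooves
def row(x0,x1,y,z):
    g=[proj('',(x,y,z),m) for x in np.arange(x0,x1,.002)]
    return [int(cv2.cvtColor(im,cv2.COLOR_BGR2GRAY)[int(round(v)),int(round(u))]) if 0<=u<640 and 0<=v<400 else -1 for u,v in g]
for y in(-.07,-.085,-.10,-.12): print(y,row(.404,.452,y,.012))
for y in(.165,.15): print(y,row(.44,.49,y,.012))
print([proj('',p,m).round(0) for p in((.425,-.139,.01),(.489,-.14,.054),(.463,.117,.01))])
E
```

```text
t 25.05 tcp [ 0.449  -0.2024  0.2066] yaw(y-axis) -2.5 tilt [-0.001   0.0004] w 0.0423 F [-0.3 -0.  -0.1]
red
[ 327  101   53   54 2207] [352.7 127.3] [ 0.4884 -0.1417  0.054 ]
[147 148  28  30 597] [159.5 162.2] [ 0.2815 -0.169   0.054 ]
-0.07 [153, 127, 117, 104, 167, 162, 156, 144, 145, 126, 156, 141, 164, 139, 139, 165, 138, 170, 169, 170, 170, 172, 146, 126]
-0.085 [150, 124, 78, 107, 160, 161, 156, 149, 127, 147, 141, 136, 131, 133, 115, 141, 167, 168, 168, 170, 171, 171, 135, 126]
-0.1 [151, 126, 88, 110, 159, 176, 189, 179, 182, 180, 174, 177, 175, 167, 100, 111, 112, 162, 168, 170, 169, 170, 141, 122]
-0.12 [137, 113, 124, 166, 162, 158, 149, 160, 159, 150, 146, 136, 93, 110, 166, 169, 168, 167, 168, 168, 167, 168, 131, 109]
0.165 [-1, -1, -1, -1, -1, -1, -1, -1, -1, -1, -1, -1, -1, -1, -1, -1, -1, -1, -1, -1, -1, -1, -1, -1, -1]
0.15 [-1, -1, -1, -1, -1, -1, -1, -1, -1, -1, -1, -1, -1, -1, -1, -1, -1, -1, -1, -1, -1, -1, -1, -1, -1]
[array([294., 125.]), array([353., 126.]), array([ 317., -175.])]
```

```bash
python3 - <<'E'
from h import *
m=np.load('pics/w15.npy',allow_pickle=True).item()
for p in((.522,.071,.046),(.5255,.16,.032),(.463,.117,.014)): print(proj('',p,m).round(0))
blob('w15',(0,0,0),(180,120,62),.046)
im=cv2.cvtColor(cv2.imread('pics/w15.png'),cv2.COLOR_BGR2GRAY)
for y in(.165,.15,.13,.11): print(y,[int(im[int(round(q[1])),int(round(q[0]))]) for q in (proj('',(x,y,.012),m) for x in np.arange(.44,.492,.002))])
E
```

```text
[430. 206.]
[436. 125.]
[375. 163.]
[ 413  103   46   48 1704] [435.8 126.7] [0.5196 0.1597 0.046 ]
[ 139  144   72  149 6067] [176.4 205.2] [0.2276 0.0827 0.046 ]
[    0   167   132   207 15833] [ 49.5 274.2] [ 0.0491 -0.0028  0.046 ]
[  55  167   90  150 1121] [120.1 236. ] [0.1521 0.0463 0.046 ]
[ 409  188   40   37 1152] [428.6 206.2] [0.52   0.0702 0.046 ]
[   58   245   582   155 46876] [377.  341.1] [ 0.466  -0.1263  0.046 ]
0.165 [97, 112, 95, 99, 152, 148, 147, 147, 145, 139, 168, 126, 151, 150, 132, 136, 151, 149, 146, 148, 149, 142, 107, 111, 121, 94]
0.15 [118, 72, 98, 147, 150, 147, 146, 151, 131, 159, 151, 152, 151, 151, 126, 144, 152, 148, 147, 147, 146, 111, 83, 95, 120, 124]
0.13 [116, 130, 145, 150, 148, 147, 147, 129, 136, 115, 149, 153, 151, 150, 124, 146, 143, 147, 145, 147, 143, 118, 115, 135, 149, 148]
0.11 [115, 143, 150, 150, 148, 146, 151, 155, 145, 113, 122, 154, 152, 122, 141, 104, 122, 144, 146, 146, 135, 115, 101, 119, 102, 100]
```

Measured checks put all five items where they belong: both jars are upright, the reel is centred, and the tweezers and brush lie inside their grooves. The side cutters' image patch is unchanged.

```bash
python3 -c "
from workcell import bot
print(bot.finish_job())"
```

```text
the job is handed in; nothing more can be done
None
```

I made up both kits in the order asked and handed the job in at about 25 s; by camera measurement all five items are in place, both jars upright, and the side cutters have not moved (no verdict came back).

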